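# Send the dicing grid down the wash-up chute

### The arm

A 6-joint arm with a two-finger parallel gripper is mounted at the origin on the work surface. World frame = base frame: x ahead of the robot, y to its left, z up, the work surface at z = 0. Lengths are in m, angles in rad, forces in N, time in s.
With the tool pointing down it reaches from about 0.3 to 0.85 m from the base axis. Payload 5.4 kg.
Tool frame: the origin (TCP) lies on the centre line of the jaws, within the pads' length; the fingertips stand 11 mm ahead of it and the grasp point (between the pads) lies 8 mm behind it (env.finger_overhang is the distance from the TCP to the fingertips, in m); x points along the fingers, z is the direction in which the jaws open and shut, and the axes are right-handed (so a half turn about x gives the same grasp; the last joint's range is limited). The gripper opens to 85 mm and grips with 20 to 120 N. Pads are 22 mm wide; open, the fingers measure 114 mm over their backs; the gripper's body (76 mm by 85 mm) begins 54 mm behind the grasp point. The pads swing forward as they close: fully open they stand 13 mm farther back than shut.
Start: joints at [-1.517, 0.158, 1.597, -0, 1.386, -0.21], TCP at [0.15, -0.555, 0.242] pointing down, gripper open.
Joint ranges: [-2.91, 2.91], [-0.94, 2.29], [0.18, 2.7], [-1.29, 4.43], [0.17, 2.64], [-3, 3]. Speed limits (rad/s): [2.57, 2.57, 3.14, 3.14, 3.14, 3.14].

### API

Orientations are given as a 3x3 rotation matrix whose columns are the frame's x, y, z axes.
In Python, from bench import env, claw, kinematics, imaging, workorder gives the robot as it stands. Calls block until the motion is done:
- env.goto(position, orientation): joint-space move of the TCP to a pose.
- env.move_l(position, ori=None, velocity=0.15, stop_force=None): straight line of the TCP; ori=None keeps the orientation; velocity is the mean speed in m/s. With stop_force (N) it stops when the force on the tool has changed by that much, and returns True; else False.
- env.move_j(angles): joint-space move.
- claw.gripper_to(opening, force=None): finger opening in m; force is the grip in N (None keeps the last); returns when the fingers have stopped.
- env.hold(seconds).
- kinematics.solve_ik(position, orientation): joint angles nearest the present ones, or None.
- env.get_obs(): the state.
- imaging.camera(name): name is "scene" or "top" or "wrist"; returns (picture, depth): 480x640x3 uint8, red, green, blue; 480x640 float32, m along the optical axis (not along the pixel's ray), 0 where there is no reading.
- imaging.calibration(name): a dict with "intrinsics" (3x3 intrinsics, pixels), "R" (3x3) and "t" (3): a world point X has camera coordinates R X + t; the wrist camera has in their place "T_tool_cam" (4x4, takes a point from camera to tool coordinates, whose origin is the TCP and whose axes are the tool frame's). Camera axes: x right, y down, z forward; pixel columns grow to the right and rows downward; lengths in m; the calibration is good to about 2 mm. A picture is of the moment at which its call begins: read the wrist's pose just before it. calibration takes no time and is no camera call.
A pose or a line that the arm cannot do raises env.PlanningError and nothing moves.
- workorder.sign_off(): hands the job in, once; it reports no verdict.
The state is a dict: "time": time; "joints": joint angles; "qd": joint speeds; "effort": joint torques, N m; "tool_pos": TCP position; "tcp_rot": TCP orientation; "force": force on the tool from outside, world axes, zero at the start; "wrist_torque": the same for the moment, N m; "grip_width": finger opening in m.
Only numpy, scipy, OpenCV 4.12 (cv2) and the standard library are available. Lean on these libraries where they do the work, as an engineer would, in place of code of your own. Each camera call takes 0.05 s, during which the arm holds its last target. There are 200 camera calls.

### The job

Slide the orange cover of the wash-up chute fully open, then press down on the black rubber pad of the heavy steel dicing grid and slide the grid along its lane off the end of the ledge, so that it drops down the chute into the blue soak tub. Never press on the grid with more than about 15 N, do not lift it out of its lane, leave the cover open and leave everything else where it stands.

Things in the scene. Friction and masses are not known exactly. Their poses are not given: they have to be found in the camera images.
- station: Fixed steel wash-up station, 210 x 520 mm: ledge, chute, tub. Origin at table level below the middle of the ledge's end edge. Its y axis is the push direction along the lane to chute and tub, x points across the lane to the far side, z up; place and yaw change. Beyond the far fence (x 44 to 154, y -168 to 0 mm) is a side deck, level with the ledge, with a spare disc.
- ledge_edge (a point): Middle of the ledge's end edge, on its top, 200 mm above the table; station axes. Ledge flat, level, y = -162 to 0 mm. Lane between two fences: inner faces at x = -37.5 and +37.5 mm, 6 mm thick, 16 mm higher than the ledge, as long as the ledge. Rear back stop at y = -162 mm, 34 mm high, too near the grid to get a finger between.
- chute_mouth (a point): Centre of the chute's mouth, 186 mm above the table; station axes. Mouth 92 mm (x) by 129 mm (y), starting at the ledge's edge, between cheeks 5 mm thick, 186 mm high. Its steel floor falls at 38 degrees from just below the ledge's edge to the tub. Two rails (station x = 52 to 157 mm) carry the open cover.
- tub_floor (a point): Centre of the blue soak tub's inner floor, 4 mm above the table; station axes. Inside 148 mm (x) by 188 mm (y); rim 95 mm above the table, 44 mm on the chute's side.
- cover (a joint): Orange flat sliding cover of the chute mouth (96 x 124 x 4 mm, top 191 mm above the table), m: 0 shut, grows as it slides along the station's +x, 0.100 fully open at its stop. Friction about 4 N, stays where it is left. Starts shut or nearly so.
- cover_knob (a point): Centre of the black knob on the cover: block 18 mm (station x) by 30 mm (station y) by 32 mm high, top 223 mm above the table, standing on the cover's top (191 mm); it moves with the cover. It may be pushed from its -x side or pinched from above.
- plate_center (a point): Centre (half-way up the steel) of the dicing grid: flat steel plate with dark squares, 70 mm (its x, across the lane) by 110 mm (its y, along it) by 12 mm thick, top 212 mm above the table on the ledge, 4 mm below the fence tops. In the lane it has 2.5 mm free on each side and 4 to 13 mm behind, so it cannot be gripped or at first pushed from behind.
- plate: The dicing grid, loose, 0.5 to 0.85 kg; origin under its centre. Steel slides on steel with friction 0.42 to 0.58; pressed on the pad with too little force (5 N for the lightest, 10 N for the heaviest) the fingertips slip. Pressed on the pad it stays level past the edge; with its middle past the edge it tips and slides down the chute when let go.
- disc: Spare round steel cutting disc, 68 mm across, 16 mm high, loose on the station's side deck; origin under its centre. Leave alone.
- pot_a: Steel pot with brown handles and lid knob, 132 mm across, 120 mm high, right side of the table; origin under its centre. Leave alone.
- pot_b: Steel pot like the other, left side of the table; origin under its centre. Leave alone.
- mug: White mug, 76 mm across, 85 mm high; origin under its centre. Leave alone.
- bowl: White bowl, 130 mm across, 55 mm high; origin under its centre. Leave alone.
- jar: Amber jar with red cap, 64 mm across, 100 mm high; origin under its centre. Leave alone.
- spatula: Spatula lying on the table near the robot; origin under its middle. Leave alone.
- pad_top (a point): Middle of the top of the grid's black rubber pad, 50 mm (across) by 36 mm (along), 3 mm higher than the steel (215 mm above the table), 30 mm behind the grid's middle (towards the back stop). Shut fingertips pressed down on it drag the grid by friction (about 1.2 on the pad, less on the bare steel). Stiff contact (under 0.1 mm per N, besides what the arm gives), so come down on it slowly (5 mm/s) and feel the press.

How it is judged:
By the outcome, as a careful person would: the job done as asked, in the order asked, and still so for the second after the job is handed in, with the robot touching nothing.
It also fails if it takes over 59 s, if anything falls off the work surface, if the arm or the gripper's body presses on something with over 40 N, if the wrist force passes 120 N, or if a joint passes its speed limit or range.

## Working session

There is one attempt and no reset: what is moved stays moved. The work goes in short steps, each a Python script; the robot and the scene stay as the last script left them, time stands still between calls to the robot, and variables do not carry over. Pictures are saved under pics/ and viewed, about 8 in all and at most 12, crops included, and the job is handed in when it is done.

```bash
ls; mkdir -p pics; python3 - <<'E'
from bench import env,imaging
import cv2,numpy as np
for n in("top","scene"):
    p,d=imaging.camera(n); cv2.imwrite(f"pics/{n}0.png",p[:,:,::-1]); np.savez(f"pics/{n}0.npz",p=p,d=d)
    c=imaging.calibration(n); print(n,c)
print(env.get_obs(),env.finger_overhang)
E
```

```text
pics
top {'intrinsics': array([[608.62656058,   0.        , 327.89636208],
       [  0.        , 608.62656058, 247.70179695],
       [  0.        ,   0.        ,   1.        ]]), 'R': array([[ 0.02584338, -0.99966164, -0.00295337],
       [-0.99324613, -0.02534302, -0.11322478],
       [ 0.11311162,  0.00585953, -0.99356501]]), 't': array([-0.04370459,  0.49941549,  1.83101973])}
scene {'intrinsics': array([[507.83142896,   0.        , 313.14087308],
       [  0.        , 507.83142896, 240.52065794],
       [  0.        ,   0.        ,   1.        ]]), 'R': array([[-0.89570985,  0.44452387,  0.01011916],
       [ 0.33754999,  0.69462009, -0.63526604],
       [-0.28941989, -0.56559833, -0.77222708]]), 't': array([ 0.45176651, -0.0460866 ,  1.8698188 ])}
{'time': 0.1, 'joints': array([-1.51712854e+00,  1.58992652e-01,  1.59813473e+00,  5.17009077e-06,
        1.38619304e+00, -2.10134104e-01]), 'qd': array([ 1.38636228e-03, -1.16084887e-03, -3.69495572e-03, -9.67722525e-05,
        1.89421299e-03,  3.77120711e-04]), 'effort': array([-3.06611710e-04, -3.96994078e+01, -3.32337642e+01, -1.94064728e-04,
        4.21011559e-03,  1.23865735e-05]), 'tool_pos': array([ 0.14986583, -0.55457561,  0.24139738]), 'tcp_rot': array([[-8.76061875e-05,  9.65405869e-01,  2.60751800e-01],
       [ 1.72555560e-03,  2.60751558e-01, -9.65404396e-01],
       [-9.99998507e-01,  3.65366329e-04, -1.68870495e-03]]), 'force': array([ 0.1175071 ,  0.35005273, -0.10535536]), 'wrist_torque': array([-5.19111649e-05, -1.42528916e-02, -2.36958353e-02]), 'grip_width': 0.08529908674526435} 0.011
```

View pics/top0.png

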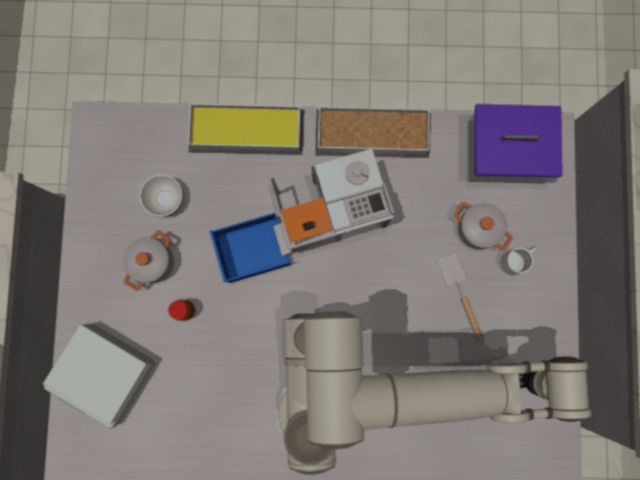

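View pics/scene0.png

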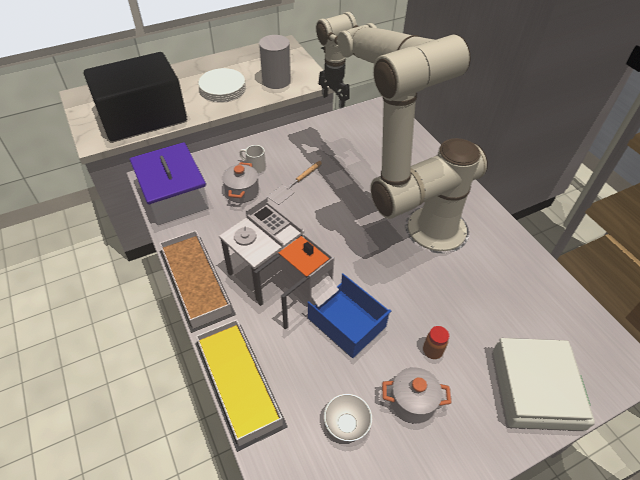

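Top view: grid at about (363,207), with its pad at (377,203) on the rear side. Cover is at (306,220) with the knob at (309,226), and the tub at (252,247). Next I'll enlarge the station.

```bash
cat > h.py <<'E'
import numpy as np,cv2
from bench import imaging
def w(n,u,v,z):
    c=imaging.calibration(n);K=c["intrinsics"];R=c["R"];t=c["t"]
    r=R.T@np.linalg.solve(K,[u,v,1.]);o=-R.T@t
    return o+r*(z-o[2])/r[2]
E
python3 - <<'E'
import numpy as np,cv2
p=np.load("pics/top0.npz")["p"][:,:,::-1]
c=p[140:260,260:410]
cv2.imwrite("pics/crop1.png",cv2.resize(c,None,fx=5,fy=5,interpolation=cv2.INTER_CUBIC))
E
```

```text
(no output)
```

View pics/crop1.png

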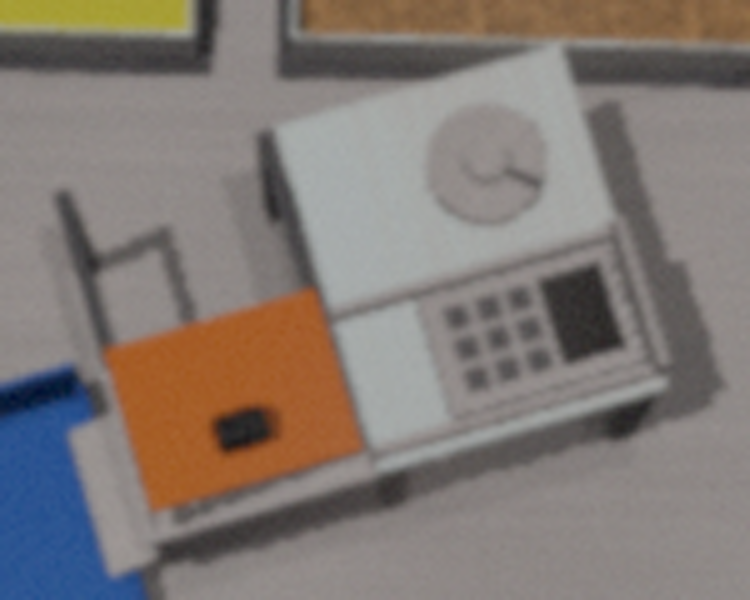

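```bash
python3 - <<'E'
from h import *
def P(n,l,z): 
    return np.array([w("top",260+(a+.5)/5-.5,140+(b+.5)/5-.5,z) for a,b in l])
np.set_printoptions(precision=4,suppress=True)
cov=P("",[(108,350),(315,290),(365,452),(155,510)],.191)
pad=P("",[(543,278),(600,264),(622,348),(564,362)],.215)
kn=P("",[(214,417),(265,407),(272,437),(222,450)],.223)
pl=P("",[(420,298),(452,417)],.212)
deck=P("",[(275,130),(560,45),(615,225)],.200)
for n,q in(("cov",cov),("pad",pad),("kn",kn),("pl",pl),("deck",deck)):
    print(n,q.mean(0)[:2]); e=np.diff(q[:,:2],axis=0,append=q[:1,:2])
    print(np.linalg.norm(e,axis=1),np.degrees(np.arctan2(e[:,1],e[:,0])))
E
```

```text
cov [0.5594 0.0294]
[0.1211 0.0962 0.1216 0.0944] [ -72.1366 -161.572   107.0389   18.1007]
pad [ 0.6093 -0.162 ]
[0.0326 0.0487 0.0331 0.0485] [ -74.5561 -164.6011  105.1726   14.8884]
kn [0.5391 0.0235]
[0.0285 0.0171 0.0283 0.0188] [ -77.3212 -165.3754  106.185    15.2201]
pl [ 0.5829 -0.0816]
[0.0691 0.0691] [-163.8498   16.1502]
deck [ 0.7135 -0.1057]
[0.1681 0.1078 0.1984] [ -71.5928 -162.3631   75.5132]
```

```bash
cat >> h.py <<'E'
def rot(deg,flip=1):
    a=np.radians(deg); z=flip*np.array([np.cos(a),np.sin(a),0]); x=np.array([0,0,-1.]); return np.c_[x,np.cross(z,x),z]
def wp(o,u,v,z):
    c=imaging.calibration("wrist"); T=c["T_tool_cam"]; R=o["tcp_rot"]@T[:3,:3]; p=o["tcp_rot"]@T[:3,3]+o["tool_pos"]
    r=R@np.linalg.solve(c["intrinsics"],[u,v,1.]); return p+r*(z-p[2])/r[2]
E
python3 - <<'E'
from h import *
from bench import env,claw,kinematics
np.set_printoptions(precision=4,suppress=True)
print(imaging.calibration("wrist"))
o=env.get_obs()
for f in(1,-1):
    for q in([.58,-.06,.42],[.52,.02,.215],[.65,.06,.215],[.61,-.16,.23],[.58,-.04,.23]): print(f,kinematics.solve_ik(np.array(q),rot(17,f)))
f=1 if abs(kinematics.solve_ik([.58,-.06,.42],rot(17,1))[5])<abs(kinematics.solve_ik([.58,-.06,.42],rot(17,-1))[5]) else -1
print(f)
env.move_l(o["tool_pos"]+[0,0,.17])
claw.gripper_to(0.0)
env.goto(np.array([.55,-.05,.45]),rot(17,f))
env.hold(.3)
o=env.get_obs();p,d=imaging.camera("wrist")
cv2.imwrite("pics/wrist1.png",p[:,:,::-1]);np.savez("pics/wrist1.npz",p=p,d=d,**{k:o[k] for k in("tool_pos","tcp_rot")})
print(o["time"],o["tool_pos"],o["joints"],o["force"],o["grip_width"])
E
```

```text
{'intrinsics': array([[371.7192,   0.    , 320.6319],
       [  0.    , 371.7192, 239.7192],
       [  0.    ,   0.    ,   1.    ]]), 'T_tool_cam': array([[ 0.0002, -0.2731,  0.962 , -0.1329],
       [-0.0002, -0.962 , -0.2731,  0.0685],
       [ 1.    , -0.0002, -0.0002, -0.001 ],
       [ 0.    ,  0.    ,  0.    ,  1.    ]])}
1 [-0.3102  0.1312  1.2827 -0.      1.7277 -0.6069]
1 [-0.1941  0.039   1.7805 -0.      1.3221 -0.4908]
1 [-0.0927  0.3761  1.3897 -0.      1.3759 -0.3894]
1 [-0.4478  0.309   1.4441 -0.      1.3885 -0.7445]
1 [-0.2766  0.1838  1.5928 -0.      1.3649 -0.5733]
-1 [-0.3102  0.1312  1.2827  0.      1.7277  2.5347]
-1 [-0.1941  0.039   1.7805 -0.      1.3221  2.6508]
-1 [-0.0927  0.3761  1.3897 -0.      1.3759  2.7522]
-1 [-0.4478  0.309   1.4441  0.      1.3885  2.3971]
-1 [-0.2766  0.1838  1.5928  0.      1.3649  2.5683]
1
4.7417 [ 0.55   -0.0504  0.45  ] [-0.3101  0.0556  1.3058 -0.      1.7803 -0.6062] [-0.1663 -0.606  -0.4332] -0.00011645363859615064
```

View pics/wrist1.png

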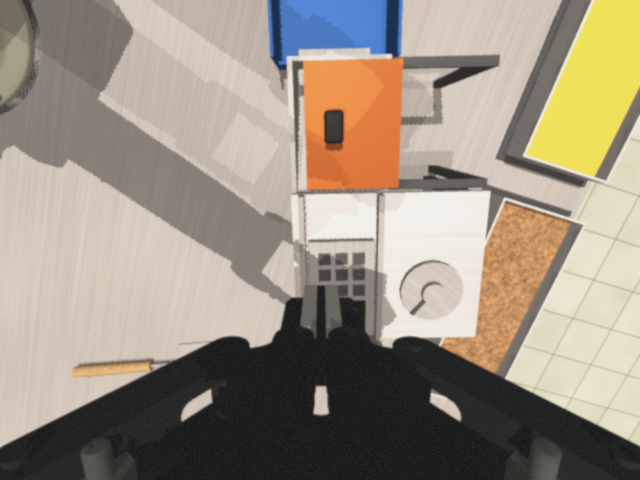

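The view is nearly lane-aligned: cover (303–403, 58–190), knob near (334,126), ledge edge at row about 191, grid front at row about 240. I'll enlarge it.

```bash
python3 - <<'E'
import numpy as np,cv2
p=np.load("pics/wrist1.npz")["p"][:,:,::-1]
cv2.imwrite("pics/crop2.png",cv2.resize(p[100:250,280:500],None,fx=3.6,fy=3.6,interpolation=cv2.INTER_CUBIC))
E
```

```text
(no output)
```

View pics/crop2.png

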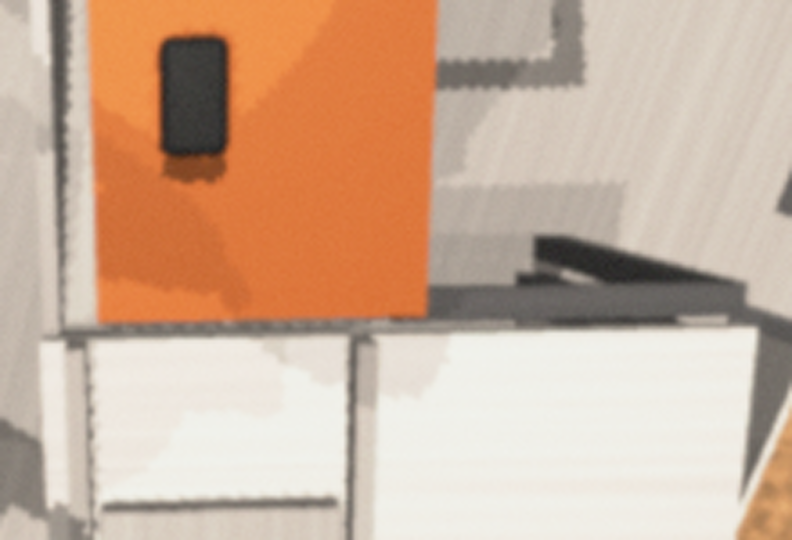

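```bash
python3 - <<'E'
from h import *
np.set_printoptions(precision=4,suppress=True)
o=np.load("pics/wrist1.npz")
P=lambda l,z:np.array([wp(o,280+(a+.5)/3.6-.5,100+(b+.5)/3.6-.5,z) for a,b in l])[:,:2]
def ang(a,b): e=b-a; return np.degrees(np.arctan2(e[1],e[0])),np.linalg.norm(e)
f=P([(90,342),(352,338)],.216); print("fence inner",f,ang(*f))
f2=P([(90,342),(97,535)],.216); print("fence dir",ang(*f2[::-1])); f2=P([(352,338),(350,535)],.216); print("fence dir far",ang(*f2[::-1]))
d=P([(378,333),(757,327)],.200); print("deck",d,ang(*d))
pl=P([(105,503),(336,497)],.212); print("plate",pl,ang(*pl))
k=P([(160,37),(227,37),(227,155),(160,155)],.223); print("knob",k.mean(0),ang(k[0],k[1]),ang(k[2],k[1]),ang(k[3],k[0]))
c=P([(98,322),(428,316)],.191); print("cov",c,ang(*c))
# pads: full-picture long edges from px: deck far edge, cover
Q=lambda l,z:np.array([wp(o,a,b,z) for a,b in l])[:,:2]
e=Q([(489.5,192),(475,336)],.200); print("deck far edge",ang(*e[::-1]))
e=Q([(303,58),(306.5,189)],.191); print("cover near edge",ang(*e[::-1]))
e=Q([(403,58),(399,189)],.191); print("cover far edge",ang(*e[::-1]))
th=np.radians(16.8);ux=np.array([np.cos(th),np.sin(th)]);uy=np.array([-ux[1],ux[0]])
for n,p in(("fence",f.mean(0)),("plate",pl.mean(0)),("knob",k.mean(0)),("covc",c.mean(0)),("deck",d[1]),("pad_top_view",np.array([.6093,-.162])),("knobtop",np.array([.5391,.0235]))): print(n,ux@(p-f.mean(0)),uy@(p-f.mean(0)))
E
```

```text
fence inner [[ 0.5303 -0.043 ]
 [ 0.599  -0.021 ]] (np.float64(17.836074835324983), np.float64(0.07212613219033945))
fence dir (np.float64(108.3479794061081), np.float64(0.05562956254846189))
fence dir far (np.float64(108.75453560362857), np.float64(0.056739671550693545))
deck [[ 0.6087 -0.0191]
 [ 0.7119  0.0142]] (np.float64(17.867564428727174), np.float64(0.10850370392203813))
plate [[ 0.5475 -0.0872]
 [ 0.6105 -0.0661]] (np.float64(18.507743647885714), np.float64(0.0664638617454709))
knob [0.538  0.0267] (np.float64(16.94894634382216), np.float64(0.0170398424814238)) (np.float64(107.87720109445152), np.float64(0.02904764520447194)) (np.float64(107.09616050265937), np.float64(0.02904488718292472))
cov [[ 0.531  -0.0408]
 [ 0.6229 -0.0109]] (np.float64(17.998941743527197), np.float64(0.0966035127205535))
deck far edge (np.float64(108.28544339357045), np.float64(0.16679446917207746))
cover near edge (np.float64(107.88791863982405), np.float64(0.126176940419663))
cover far edge (np.float64(108.49163795115415), np.float64(0.12618445723743774))
fence 0.0 0.0
plate 0.0008825048217327228 -0.046857808954807095
knob -0.008547388391924777 0.06393861908799804
covc 0.01354430272672043 0.002341953932096195
deck 0.1543862993733487 0.001687407867067052
pad_top_view 0.005186439047988711 -0.13736152511560873
knobtop -0.008401991345562857 0.060511273822091614
```

```bash
cat >> h.py <<'E'
YAW=18.1
th=np.radians(YAW);ux=np.array([np.cos(th),np.sin(th)]);uy=np.array([-ux[1],ux[0]]);ORG=np.array([.5647,-.032])
def S(x,y,z): return np.r_[ORG+x*ux+y*uy,z]
def inv(p): e=np.asarray(p)[:2]-ORG; return np.array([ux@e,uy@e,p[2]])
E
python3 - <<'E'
from h import *
from bench import env
np.set_printoptions(precision=4,suppress=True)
print("knob st",inv([.538,.0267,.2]))
env.goto(S(-.06,.064,.30),rot(YAW))
print(env.move_l(S(-.06,.064,.214),velocity=.08,stop_force=8))
f0=env.get_obs()["force"]
h=env.move_l(S(.09,.064,.214),velocity=.05,stop_force=14)
o=env.get_obs();print(h,inv(o["tool_pos"]),o["force"]-f0,o["time"])
env.move_l(S(inv(o["tool_pos"])[0]-.02,.064,.214),velocity=.08)
env.move_l(S(inv(o["tool_pos"])[0]-.02,.064,.40),velocity=.2)
env.goto(S(0,-.205,.42),rot(YAW)); env.hold(.3)
o=env.get_obs();p,d=imaging.camera("wrist")
cv2.imwrite("pics/wrist2.png",p[:,:,::-1]);np.savez("pics/wrist2.npz",p=p,d=d,**{k:o[k] for k in("tool_pos","tcp_rot")})
print(o["time"],inv(o["tool_pos"]),o["force"])
E
```

```text
knob st [-0.0071  0.0641  0.2   ]
False
True [0.0579 0.0641 0.2133] [-2.0319 -1.1477  0.599 ] 8.8417
11.6667 [ 0.0005 -0.204   0.4203] [-0.3346  1.0755 -0.2376]
```

View pics/wrist2.png

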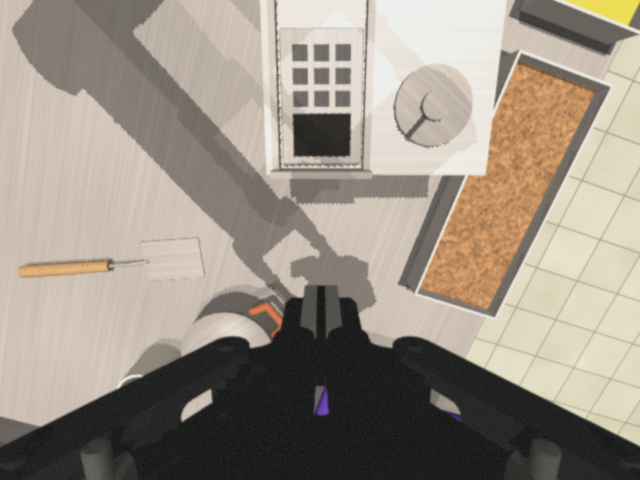

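The pad sits at about (293–351, 113–157) and the fences' inner faces at columns of about 277 and 363.

```bash
python3 - <<'E'
from h import *
np.set_printoptions(precision=4,suppress=True)
o=np.load("pics/wrist2.npz")
Q=lambda l,z:np.array([inv(wp(o,a,b,z)) for a,b in l])[:,:2]
print("pad",Q([(293,114),(350.5,113),(351.5,156.5),(295,158)],.215),Q([(293,114),(350.5,113),(351.5,156.5),(295,158)],.215).mean(0))
print("plate",Q([(280.5,27.5),(362,27.5),(363,165),(282,167)],.212))
print("disc/deck",Q([(486,174),(505,0)],.2))
p=o["p"][:,:,::-1]
cv2.imwrite("pics/crop3.png",cv2.resize(p[0:185,250:390],None,fx=3.2,fy=3.2,interpolation=cv2.INTER_CUBIC))
E
```

```text
pad [[-0.0242 -0.1169]
 [ 0.0254 -0.116 ]
 [ 0.0272 -0.1527]
 [-0.0231 -0.154 ]] [ 0.0013 -0.1349]
plate [[-0.0334 -0.0494]
 [ 0.0336 -0.0493]
 [ 0.038  -0.1603]
 [-0.0352 -0.1622]]
disc/deck [[ 0.1552 -0.1694]
 [ 0.1535 -0.0257]]
```

View pics/crop3.png

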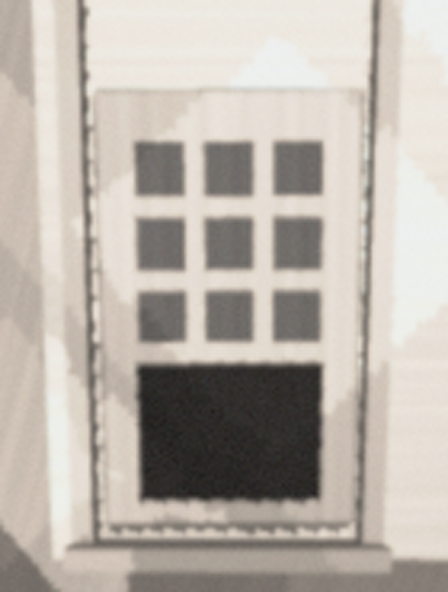

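```bash
python3 - <<'E'
from h import *
np.set_printoptions(precision=4,suppress=True)
o=np.load("pics/wrist2.npz")
Q=lambda l,z:np.array([inv(wp(o,250+(a+.5)/3.2-.5,(b+.5)/3.2-.5,z)) for a,b in l])[:,:2]
for n,l,z in(("near",[(82,0),(97,540)],.21),("far",[(375,0),(359,540)],.21),("mid",[(228.5,0),(228,540)],.21),("platenear",[(97,95),(105,523)],.212),("platefar",[(363,90),(356,523)],.212)):
    q=Q(l,z);print(n,q.tolist(),YAW+np.degrees(np.arctan2(-(q[0]-q[1])[0],(q[0]-q[1])[1])))
E
```

```text
near [[-0.03721474271646924, -0.028699610864986482], [-0.0372670221549945, -0.16363191545181816]] 18.07780078653443
far [[0.037052233652822154, -0.02861583168123766], [0.03724034360963234, -0.16353701582674054]] 18.179882930870544
mid [[-7.976642473660721e-05, -0.028657719594406345], [-1.1841516401295271e-05, -0.16358446373159538]] 18.128843875745638
platenear [[-0.03383126550809525, -0.05075360087910183], [-0.03466268076130033, -0.1587353567347857]] 17.65885470346367
platefar [[0.034468432415727446, -0.04952555729179988], [0.03602900974463419, -0.15864567929939905]] 18.91935758150297
```

```bash
python3 - <<'E'
from h import *
from bench import env
np.set_printoptions(precision=4,suppress=True)
env.goto(S(0,-.135,.30),rot(YAW))
env.move_l(S(0,-.135,.233),velocity=.08,stop_force=6); env.hold(.3)
f0=np.mean([env.get_obs()["force"] for _ in range(1)],axis=0); np.save("f0.npy",f0)
print("f0",f0)
h=env.move_l(S(0,-.135,.222),velocity=.005,stop_force=4)
o=env.get_obs();print(h,inv(o["tool_pos"]),o["force"]-f0)
z=o["tool_pos"][2]
for i in range(12):
    env.move_l(S(0,-.135,z),velocity=.005) ; env.hold(.08)
    o=env.get_obs();F=o["force"]-f0;print(round(z,5),inv(o["tool_pos"]),F)
    if F[2]>9: break
    z-=.0003
print(o["time"]); np.save("z.npy",z)
E
```

```text
f0 [ 0.4207 -0.5611 -0.4764]
True [-0.     -0.135   0.2261] [-0.7047  0.4568  5.6324]
0.22609 [ 0.     -0.135   0.2261] [-0.2736  0.2614  2.4295]
0.22579 [ 0.     -0.135   0.2261] [-1.948   0.6145  5.8356]
0.22549 [ 0.     -0.135   0.2261] [-2.5548  1.4646  6.0037]
0.22519 [ 0.     -0.135   0.2261] [-4.1652  2.0109  7.7335]
0.22489 [ 0.    -0.135  0.226] [-3.9909  2.4714  8.5701]
0.22459 [ 0.     -0.1351  0.226 ] [-3.5869  1.6629 10.4761]
17.1417
```

```bash
cat > drag.py <<'E'
from h import *
from bench import env
import sys
np.set_printoptions(precision=3,suppress=True)
def drag(y,yend,step=.003,v=.02):
    f0=np.load("f0.npy");z=float(np.load("z.npy"));mx=0;n=0
    while y<yend-1e-6:
        F=env.get_obs()["force"]-f0; mx=max(mx,F[2])
        z-=np.clip((11-F[2])*.06e-3,-.3e-3,.15e-3)
        y=min(y+step,yend)
        env.move_l(S(0,y,z),velocity=v); n+=1
        o=env.get_obs()
        if n%4==0 or y>=yend-1e-6: print(round(y,4),round(z,5),inv(o["tool_pos"]),o["force"]-f0,round(o["time"],2))
        if o["force"][2]-f0[2]<3: print("lost contact",y,z);break
    np.save("z.npy",z);print("max",mx)
E
python3 -c "
from drag import *
drag(-.135,-.105)"
```

```text
-0.123 0.22411 [ 0.001 -0.126  0.226] [ 0.788 -5.483  6.292] 18.34
-0.111 0.22357 [ 0.001 -0.114  0.226] [ 1.528 -5.232  8.661] 19.54
-0.105 0.22328 [ 0.001 -0.108  0.226] [ 1.528 -5.483  9.862] 20.14
max 10.476104188220226
```

```bash
python3 -c "
from h import *
from bench import env
o=env.get_obs();p,d=imaging.camera('wrist');cv2.imwrite('pics/wrist3.png',p[:,:,::-1]);np.savez('pics/wrist3.npz',p=p,d=d,**{k:o[k] for k in('tool_pos','tcp_rot')})"
```

```text
(no output)
```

View pics/wrist3.png

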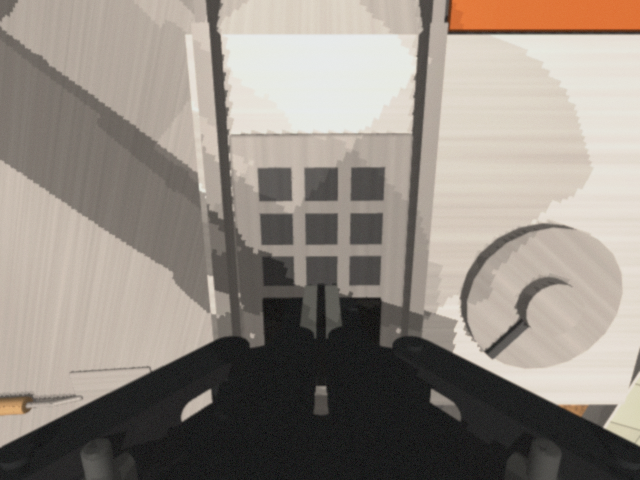

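The fingertips are still on the pad, the grid front is at row 134, the ledge edge at row 34, and the cover's near edge is at column 449, clear of the lane.

```bash
python3 - <<'E'
from h import *
o=np.load("pics/wrist3.npz")
print(inv(o["tool_pos"]))
for n,u,v,z in(("front",320,134,.212),("edge",320,34,.2),("padfront",290,298,.215),("cover near edge",449,20,.191)): print(n,inv(wp(o,u,v,z)))
E
python3 -c "
from drag import *
drag(-.105,-.045)"
```

```text
[ 0.00095673 -0.10833155  0.22601069]
front [ 1.59996555e-04 -3.81284067e-02  2.12000000e-01]
edge [ 0.00021923 -0.00142127  0.2       ]
padfront [-0.01256235 -0.1044804   0.215     ]
cover near edge [0.05190097 0.00562294 0.191     ]
-0.093 0.22295 [ 0.001 -0.097  0.226] [ 1.815 -5.639  9.974] 21.39
-0.081 0.22282 [ 0.001 -0.085  0.226] [ 1.322 -7.042 11.062] 22.59
-0.069 0.22271 [ 0.001 -0.073  0.226] [ 1.501 -6.606 10.294] 23.79
-0.057 0.22265 [ 0.001 -0.061  0.226] [ 2.205 -6.851 11.014] 24.99
-0.045 0.22268 [ 0.001 -0.049  0.226] [ 1.904 -6.138 11.438] 26.19
max 11.315061472747514
```

The grid had moved only 12 mm against 27 mm for the fingers, so they slipped early on. I'll check again before going on.

```bash
python3 -c "
from h import *
from bench import env
o=env.get_obs();p,d=imaging.camera('wrist');cv2.imwrite('pics/wrist4.png',p[:,:,::-1]);np.savez('pics/wrist4.npz',p=p,d=d,**{k:o[k] for k in('tool_pos','tcp_rot')})"
```

```text
(no output)
```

View pics/wrist4.png

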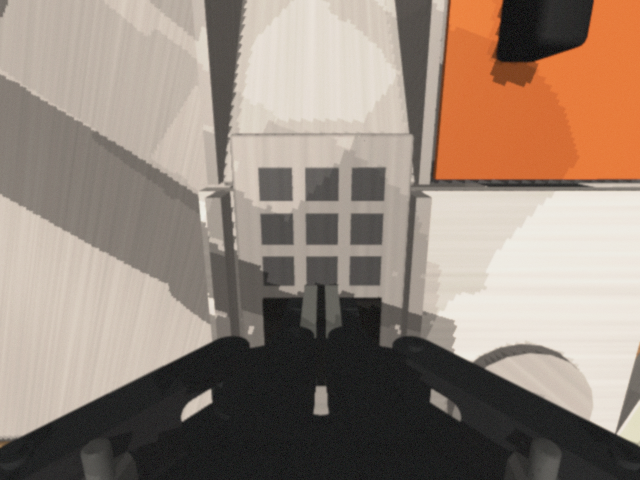

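No further slip since (grid front still row 134), but the fingers sit 15 mm ahead of the pad centre. I'll lift off, re-press further back and drag on.

```bash
python3 - <<'E'
from drag import *
o=env.get_obs(); y=inv(o["tool_pos"])[1]
env.move_l(S(0,y,.236),velocity=.04)
Y=-.069
env.move_l(S(0,Y,.236),velocity=.06)
env.move_l(S(0,Y,.229),velocity=.04); env.hold(.2)
f0=env.get_obs()["force"]; np.save("f0.npy",f0)
h=env.move_l(S(0,Y,.222),velocity=.005,stop_force=4)
z=env.get_obs()["tool_pos"][2]-.0007
for i in range(14):
    env.move_l(S(0,Y,z),velocity=.006); env.hold(.06)
    o=env.get_obs();F=o["force"]-f0
    if F[2]>11.3: break
    z-=.0003
print(z,inv(o["tool_pos"]),F,o["time"]); np.save("z.npy",z)
drag(Y,-.045,step=.002)
o=env.get_obs();p,d=imaging.camera('wrist');cv2.imwrite('pics/wrist5.png',p[:,:,::-1]);np.savez('pics/wrist5.npz',p=p,d=d,**{k:o[k] for k in('tool_pos','tcp_rot')})
# grid front edge row: gradient along lane centre columns
g=cv2.cvtColor(p,cv2.COLOR_RGB2GRAY).astype(float)[:,250:395].mean(1)
print([(r,round(g[r+1]-g[r-1],1)) for r in range(60,300) if abs(g[r+1]-g[r-1])>8])
E
```

```text
0.2238502761722285 [ 0.    -0.069  0.226] [-4.808  1.823 12.151] 30.3583
-0.061 0.22355 [ 0.001 -0.064  0.226] [ 1.218 -6.852  6.926] 31.36
-0.053 0.22295 [ 0.001 -0.056  0.226] [ 1.372 -6.269  9.184] 32.36
-0.045 0.22253 [ 0.002 -0.049  0.226] [ 2.903 -7.794  9.485] 33.36
max 12.15108877989328
[(81, np.float64(-9.0)), (82, np.float64(-39.4)), (83, np.float64(-35.7)), (84, np.float64(10.5)), (85, np.float64(29.0)), (86, np.float64(21.7)), (87, np.float64(9.9)), (117, np.float64(-11.6)), (118, np.float64(-41.6)), (119, np.float64(-56.7)), (120, np.float64(-30.9)), (153, np.float64(16.6)), (154, np.float64(48.8)), (155, np.float64(47.3)), (156, np.float64(17.1)), (166, np.float64(-8.2)), (167, np.float64(-32.5)), (168, np.float64(-49.9)), (169, np.float64(-34.3)), (170, np.float64(-11.0)), (200, np.float64(20.9)), (201, np.float64(44.1)), (202, np.float64(37.7)), (203, np.float64(12.7)), (212, np.float64(-8.6)), (213, np.float64(-33.1)), (214, np.float64(-47.5)), (215, np.float64(-27.0)), (243, np.float64(9.7)), (244, np.float64(32.4)), (245, np.float64(40.4)), (246, np.float64(22.2)), (256, np.float64(-16.5)), (257, np.float64(-54.3)), (258, np.float64(-80.8)), (259, np.float64(-54.3)), (260, np.float64(-11.1))]
```

View pics/wrist5.png

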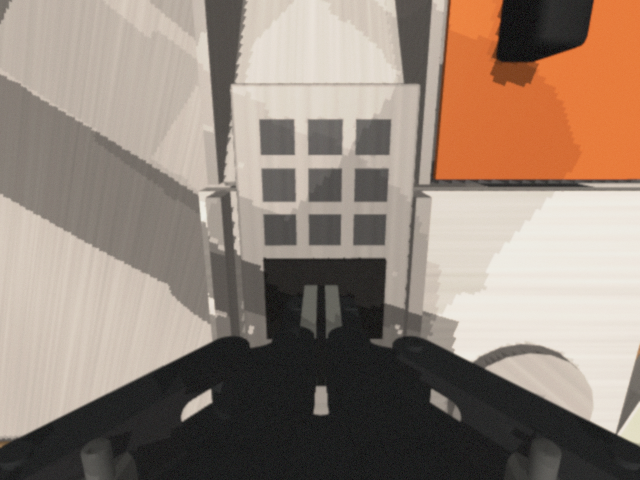

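```bash
python3 - <<'E'
from h import *
o=np.load("pics/wrist5.npz"); fr=inv(wp(o,325,83.5,.212))[1]
print("front",fr,"middle",fr-.055,"padfront",inv(wp(o,290,258,.215))[1],"tool",inv(o["tool_pos"]))
E
python3 -c "
from drag import *
drag(-.045,-.027,step=.002)"
```

```text
front 0.039234217763875895 middle -0.015765782236124105 padfront -0.02711745071227311 tool [ 0.00150667 -0.04873373  0.22606087]
-0.037 0.22236 [ 0.002 -0.041  0.226] [ 2.533 -7.92  10.753] 34.41
-0.029 0.22225 [ 0.002 -0.033  0.226] [ 1.498 -8.029 11.326] 35.41
-0.027 0.22227 [ 0.002 -0.031  0.226] [ 3.164 -8.89  10.015] 35.66
max 11.326219937176674
```

```bash
python3 - <<'E'
from drag import *
drag(-.027,-.012,step=.002)
o=env.get_obs();q=inv(o["tool_pos"])
env.move_l(S(q[0],q[1]-.004,.36),velocity=.3)
env.hold(1.0)
env.goto(S(0,-.06,.45),rot(YAW)); env.hold(.3)
o=env.get_obs();p,d=imaging.camera('wrist');t,_=imaging.camera('top');print(o["time"])
im=np.vstack([cv2.resize(p[0:300,150:550],(600,450)),cv2.resize(t[180:300,190:430],(600,300))])
cv2.imwrite('pics/end1.png',cv2.resize(im,(480,600))[:,:,::-1]);cv2.imwrite('pics/w6.png',p[:,:,::-1]);cv2.imwrite('pics/t6.png',t[:,:,::-1])
E
```

```text
-0.019 0.22225 [ 0.002 -0.023  0.226] [ 1.918 -9.648 11.671] 36.66
-0.012 0.22272 [ 0.002 -0.017  0.227] [ -0.447 -10.765  14.754] 37.66
max 14.66962866159936
40.0417
```

View pics/end1.png

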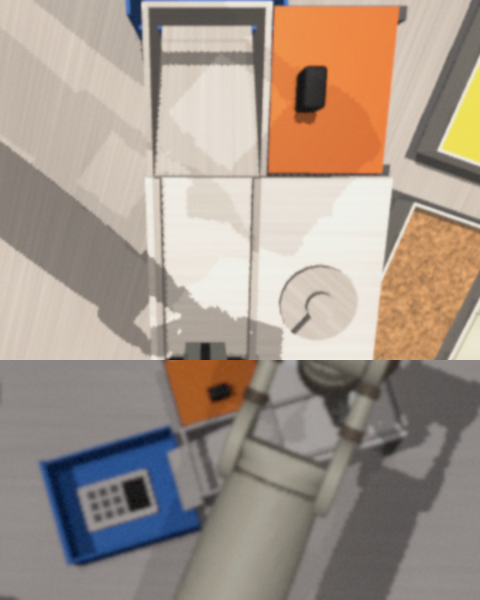

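```bash
python3 - <<'E'
from h import *
from bench import env,workorder
o=env.get_obs()
for n,u,v,z in(("near",373.3,143,.191),("far",469.5,143,.191),("knob",409,73,.223)): print(n,inv(wp(o,u,v,z)))
E
```

```text
near [0.05248429 0.00239507 0.191     ]
far [0.15040539 0.00241517 0.191     ]
knob [0.07761836 0.06342625 0.223     ]
```

```bash
python3 -c "
from bench import workorder,env
workorder.sign_off();print(env.get_obs()['time'])"
```

```text
the job is handed in; nothing more can be done
the job is handed in; nothing more can be done
```

The dicing grid is in the soak tub and the cover is fully open. I handed the job in at about 40 s of the 59 s allowed.

- **Cover:** I pushed it by its knob until it met its stop. The last check puts its edges at x ≈ 52 and 150 mm, which is 100 mm open within measuring error.
- **Grid:** I dragged it along the lane by its pad and let it go with its middle about 16 mm past the ledge's edge. The final picture shows it lying flat in the blue tub, with nothing left on the ledge.
- **Press force:** It was about 11 N for most of the drag. As the grid began to tip at the end, it rose to a highest reading of 14.75 N. I read the force only between steps, so a brief higher value could have gone unseen.
- **Slips:** The fingertips slipped about 15 mm on the pad when the first drag began. I lifted off and pressed again further back on the pad. The second drag started with a few millimetres of slip, then held.
- **Other objects:** The robot did not come into contact with anything else that I know of. The disc is still on its deck in the final picture. I did not check the pots, mug, bowl, jar and spatula again at the end.

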